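# Coast test of a chaser's turntable

## Robot

A 6-joint arm with a two-finger parallel gripper is mounted at the origin on the work surface. World frame = base frame: x ahead of the robot, y to its left, z up, the work surface at z = 0. Lengths are in m, angles in rad, forces in N, time in s.
With the tool pointing down it reaches from about 0.35 to 0.775 m from the base axis. Payload 7.3 kg.
Tool frame: the origin (TCP) lies between the finger pads, 19 mm behind the fingertips; this is the grasp point; z points along the fingers, y is the line along which they close (so a half turn about z gives the same grasp; the last joint's range is limited). The gripper opens to 92 mm and grips with 3 to 60 N. Pads are 19 mm wide; open, the fingers measure 130 mm over their backs; the gripper's body (75 mm by 190 mm) begins 47 mm behind the grasp point.
Start: joints at [1.106, 0.342, 1.524, -0, 1.275, -0.146], TCP at [0.165, 0.499, 0.246] pointing down, gripper open.
Joint ranges: [-2.53, 2.53], [-0.77, 2.02], [0.04, 2.7], [-1, 4.14], [0.28, 2.66], [-3.11, 3.11]. Speed limits (rad/s): [2.57, 2.57, 3.14, 3.14, 3.14, 3.14].

## Interface

Orientations are given as [roll, pitch, yaw] about the fixed x, y, z axes, in that order (R = Rz(yaw) Ry(pitch) Rx(roll)).
In Python, from cell import robot, eyes gives the robot as it stands. The module is installed in compiled form; this text tells all that it offers.
- The arm moves only by the shell command python3 -m handwheel 'ROWS' [FORCE]. ROWS is JSON, one flat list of numbers, 5 for each row, row after row: the shift along the world's x, y, z in mm, then the turn about the world's z in rad, then the opening, from 0 (shut) to 1 (fully open). In form: [x, y, z, spin, jaw, x, y, z, spin, jaw, ...]. A call has 1 to 8 rows; each row shifts and turns the commanded pose from where the row before left it; what a row does not reach is not made up. A row lasts 1/10 s, in which the tool goes at most 50 mm and 8.59 degrees, less where a joint would pass 70% of its speed; a pose out of reach is approached as far as the arm can. A call with a gripper value outside its range is refused whole. The fingers move at their own pace and stop on an object; FORCE is the grip in N (left out, the last holds). Time passes only in rows, so rows that do not move let the fingers close. It gives the time, the measured TCP pose, the force, the opening and the grip force at its end, in the units of the state.
- robot.observe(): the state, without advancing time (a new reading comes with each control period).
- eyes.read_camera(name): name is "scene" or "top" or "wrist"; returns (picture, depth): 420x560x3 uint8, blue, green, red; 420x560 float32, m along the optical axis (not along the pixel's ray), 0 where there is no reading.
- eyes.calibration(name): a dict with "fx", "fy", "cx", "cy" (pixels), "world_to_cam" (4x4, takes a point from world to camera coordinates). Camera axes: x right, y down, z forward; pixel columns grow to the right and rows downward; lengths in m; the calibration is good to about 2 mm. A picture is of the moment at which its call begins: read the wrist's pose just before it. calibration takes no time and is no camera call; for the wrist camera it gives the pose at the moment of the call.
- robot.hand_in(): hands the job in; it is judged then, once.
The state is a dict: "time": time; "qpos": joint angles; "qvel": joint speeds; "joint_efforts": joint torques, N m; "tool_pos": TCP position; "tool_rot": TCP orientation; "contact_force": force on the tool from outside, world axes, zero at the start; "torque": the same for the moment, N m; "opening": finger opening in m; "grip_force": force on a finger pad.
Only numpy, scipy, OpenCV 4.12 (cv2) and the standard library are available. Lean on these libraries where they do the work, as an engineer would, in place of code of your own. Each camera call takes 0.05 s, during which the arm holds its last target. There are 200 camera calls.

## Task

Check that the chasing turntable runs freely with the pewter cup on it: take its upright handle with the fingers, set it turning counter-clockwise (seen from above) at about one turn in six seconds, and let go. While it coasts, go round with it for four seconds without a break, open fingers on either side of the handle, ready to catch it but not touching, and never more than 2.5 cm from centred on it. Then catch the handle while it is still turning, park it in line with the yellow pointer and let go; spin it gently, and leave the cup standing in the middle and the things around it alone.

Things in the scene. Friction and masses are not known exactly. Their poses are not given: they have to be found in the camera images.
- turntable: bench turntable: fixed green foot 200 mm across with a dark steel platter on a low-friction bearing. Origin on the table under the pivot, z up. Platter 260 mm in diameter, upper face 50 mm above the table. A yellow pointer block (30 x 36 mm) fixed to the foot stands on the body's -x side just beyond the platter's edge, outer face 165 mm from the pivot, top 58 mm above the table.
- platter (a joint): angle of the platter, rad, counter-clockwise from above positive, no stops (counts on past full turns); 0 or any whole turn: handle in line with the pointer. Platter about 2 kg (hidden: 1 to 3.2), inertia about 0.018 kg m2 about the pivot; bearing drag about 0.0015 N m per rad/s plus 0.0004 N m: a spin dies away with a time constant of some 5 to 18 s
- handle (a point): grip point on the handle's axis, 122 mm above the table, turning with the platter. The handle is an upright red sleeve 30 mm in diameter, spinning freely on its own pin, from 56 to 140 mm above the table; its axis is 100 mm from the pivot. An 85 mm finger opening leaves about 27 mm each side
- pivot (a point): centre of the platter's upper face, on its pivot, 50 mm above the table
- park (a point): fixed point where handle lies when the handle is parked in line with the yellow pointer (100 mm from the pivot, 122 mm above the table)
- cup: low open pewter-grey cup, 84 mm across, 34 mm tall, about 180 g, standing loose in the middle of the platter; its rim is 84 mm above the table, so fingertips kept above 90 mm pass over it. Origin at the centre of its underside
- canister: bystander: pewter tea canister, 72 mm across, 124 mm tall, upright beside the turntable; origin at the centre of its underside
- jar: bystander: amber jar with black cap, 64 mm across, 85 mm tall; origin at the centre of its underside
- hammer: bystander: chasing hammer 240 mm long lying on the cloth; handle towards its -x
- burnisher: bystander: hand tool with wooden handle, 200 mm long, lying on the cloth; handle towards its -x
There are look-alikes about, which are no part of the job. What is shaped like the cup but brown is not meant.

How it is judged:
On the way, in this order (a step that is already met when the one before it is completed fails the run):
1. the fingers drive the handle counter-clockwise at 0.7 rad/s or more (velocity of joint platter above 0.7 rad/s and contact force between the fingers and turntable above 0.3 N), for 0.05 s.
2. 4 s unbroken: the platter coasts counter-clockwise (over 0.2 rad/s) untouched, the TCP within 25 mm of the handle's axis and 30 mm of its grip height (velocity of joint platter above 0.2 rad/s and horizontal distance between the grasp point and handle below 0.025 m and z of the grasp point in the frame of park between -0.03 and 0.03 m and contact force between each of the fingers, the arm and turntable below 0.2 N), for 4 s.
3. the fingers catch the handle while the platter still turns (over 0.1 rad/s) (velocity of joint platter above 0.1 rad/s and contact force between the fingers and turntable above 0.3 N), for 0.05 s.
At the end, for the whole second after the job is handed in: the handle is parked within 20 mm of the place in line with the yellow pointer, the platter is at rest (under 0.05 rad/s) and let go, and the cup stands upright within 20 mm of the platter's centre (horizontal distance between handle and park below 0.02 m and velocity of joint platter between -0.05 and 0.05 rad/s and horizontal distance between cup and pivot below 0.02 m and angle between cup's own z axis and vertical below 0.1 rad and linear speed of cup below 0.02 m/s); the robot touches nothing.
It fails at once if the platter is whirled faster than 4 rad/s either way (velocity of joint platter above 4 rad/s or velocity of joint platter below -4 rad/s).
It fails at once if the cup is pushed 30 mm off centre or tipped (horizontal distance between cup and pivot above 0.03 m or angle between cup's own z axis and vertical above 0.3 rad).
It fails at once if a bystander is moved more than 20 mm (distance of any of canister, jar, hammer, burnisher from where it was at the start of the episode above 0.02 m).
It also fails if it takes over 64 s, if anything falls off the work surface, if the arm or the gripper's body presses on something with over 40 N, if the wrist force passes 120 N, or if a joint passes its speed limit or range.

## Working session

There is one attempt and no reset: what is moved stays moved. The work goes in short steps, Python scripts to look and compute and a shell command to move; the robot and the scene stay as the last step left them, time stands still between calls to the robot, and variables do not carry over. Pictures are saved under pics/ and viewed, at most 10 in all, crops included, and the job is handed in when it is done.

```bash
mkdir -p pics; cat > h.py <<'E'
import numpy as np,cv2
from cell import robot,eyes
def ray(c,u,v):
    M=np.linalg.inv(c["world_to_cam"]);d=M[:3,:3]@[(u-c["cx"])/c["fx"],(v-c["cy"])/c["fy"],1]
    return M[:3,3],d
def at_z(c,u,v,z):
    o,d=ray(c,u,v);return o+d*(z-o[2])/d[2]
def at_d(c,u,v,dep):
    o,d=ray(c,u,v);return o+d*dep
def cloud(c,dep):
    v,u=np.mgrid[:420,:560];o=np.linalg.inv(c["world_to_cam"])
    P=np.stack([(u-c["cx"])/c["fx"]*dep,(v-c["cy"])/c["fy"]*dep,dep],-1)
    return P@o[:3,:3].T+o[:3,3]
E
python3 - <<'E'
from h import *
for n in("top","scene"):
    c=eyes.calibration(n);p,d=eyes.read_camera(n);cv2.imwrite(f"pics/{n}0.png",p);np.savez(f"{n}0",p=p,d=d,**c)
    print(n,c)
s=robot.observe();print(s)
E
```

```text
top {'fx': 467.36131720318747, 'fy': 467.36131720318747, 'cx': 285.6266478103833, 'cy': 213.0175474503062, 'world_to_cam': array([[ 0.02126308, -0.99973905, -0.00834963, -0.01614867],
       [-0.99317501, -0.02016403, -0.11487734,  0.58134647],
       [ 0.114679  ,  0.01073529, -0.99334459,  1.36274614],
       [ 0.        ,  0.        ,  0.        ,  1.        ]])}
scene {'fx': 409.073882346023, 'fy': 409.073882346023, 'cx': 276.61382472962737, 'cy': 201.3512664562723, 'world_to_cam': array([[ 0.86266837,  0.5057591 , -0.00331824, -0.48291567],
       [ 0.43324103, -0.74232846, -0.51112686, -0.19732217],
       [-0.26097029,  0.43949537, -0.85949888,  1.27173951],
       [ 0.        ,  0.        ,  0.        ,  1.        ]])}
{'time': 0.1, 'qpos': array([ 1.10600112e+00,  3.42676291e-01,  1.52489354e+00,  7.74350569e-06,
        1.27538837e+00, -1.46021191e-01]), 'qvel': array([ 0.00027777, -0.00092129, -0.00225936, -0.00018752, -0.00041357,
       -0.00043825]), 'joint_efforts': array([ 1.91052190e-03, -4.32004666e+01, -2.44695264e+01,  7.20566022e-02,
        5.25392080e-02, -2.68398458e-05]), 'tool_pos': array([0.16437827, 0.49826493, 0.24491213]), 'tool_rot': array([-3.14024271e+00, -2.06017971e-04,  2.82281624e+00]), 'contact_force': array([ 0.2359168 , -0.25359545, -0.15922768]), 'torque': array([-0.0219035 , -0.04000858, -0.02494221]), 'grip_force': 0.0, 'opening': 0.0917931250288841}
```

View pics/top0.png

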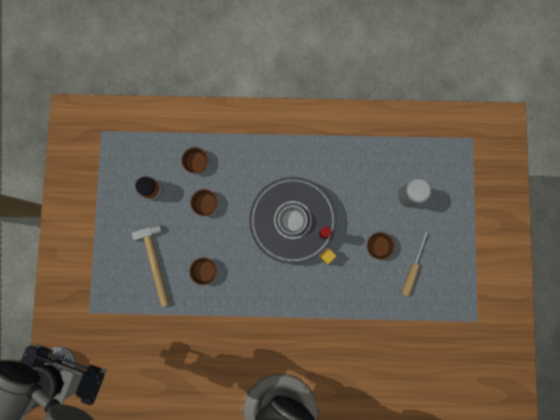

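View pics/scene0.png

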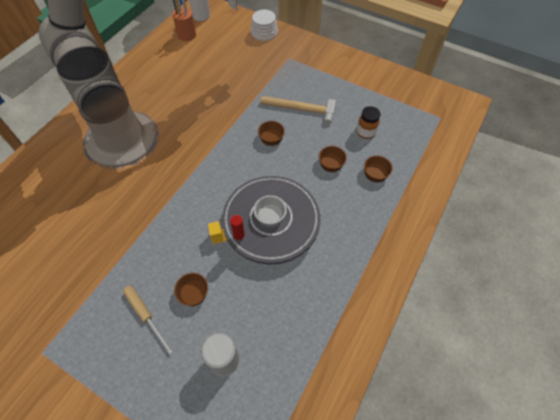

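The top view shows the platter centred near (293,220), with the grey cup on it at (294,219), the red handle at (325,232) and the yellow pointer at (328,257). The hammer is at (155,265), the jar at (147,187), the canister at (418,191) and the burnisher at (415,265). In the scene view the cup is at (269,212), the handle at (237,228) and the pointer at (216,233).

Cup candidates in the top view are the brown bowls at (195,160), (204,202), (203,271) and (380,246), and the grey one at (294,219). I choose the grey one. Only the red sleeve at (325,232) could be the handle.

```bash
python3 - <<'E'
from h import *
from scipy.optimize import least_squares
crops=[]
for n,(x0,y0,x1,y1) in(("top",(235,165,355,285)),("scene",(190,160,340,280))):
    f=np.load(n+"0.npz");c={k:f[k] for k in("fx","fy","cx","cy","world_to_cam")};p=f["p"];d=f["d"]
    P=cloud(c,d);hsv=cv2.cvtColor(p,cv2.COLOR_BGR2HSV);H,S,V=hsv[...,0],hsv[...,1],hsv[...,2]
    m=np.zeros(d.shape,bool);m[y0:y1,x0:x1]=1;m&=d>0
    red=m&((H<5)|(H>175))&(S>180)&(V>70);yel=m&(H>20)&(H<32)&(S>150)&(V>80)
    plat=m&(abs(P[...,2]-.05)<.008)&~yel&~red
    cup=m&(P[...,2]>.062)&~red&~yel
    for nm,k in(("red",red),("yel",yel),("plat",plat),("cup",cup)):
        q=P[k];print(n,nm,len(q),"med",np.median(q,0).round(4),"min",np.percentile(q,2,0).round(4),"max",np.percentile(q,98,0).round(4))
    q=P[red];t=q[q[:,2]>q[:,2].max()-.006];print(" red top",t.mean(0).round(4),len(t))
    q=P[yel];t=q[q[:,2]>.052];print(" yel top",t.mean(0).round(4),len(t))
    q=P[plat][:,:2].astype(np.float32);ct,r=cv2.minEnclosingCircle(q);print(" circ",ct,r)
    q=P[cup][:,:2].astype(np.float32);ct,r=cv2.minEnclosingCircle(q);print(" cup circ",ct,r)
    crops.append(cv2.resize(p[y0:y1,x0:x1],(400,400 if n=="top" else 320),interpolation=2)[:320 if n!="top" else 400])
    crops[-1]=cv2.copyMakeBorder(crops[-1],0,400-len(crops[-1]),0,0,0)
cv2.imwrite("pics/crop.png",np.hstack(crops))
E
```

```text
top red 78 med [ 0.5189 -0.1144  0.1383] min [ 0.5069 -0.1256  0.1283] max [ 0.5301 -0.102   0.1432]
top yel 142 med [ 0.456  -0.1273  0.0559] min [ 0.4384 -0.1473  0.0096] max [ 0.4745 -0.1098  0.0614]
top plat 5538 med [ 0.5585 -0.0227  0.0495] min [ 0.4423 -0.1412  0.0436] max [0.6759 0.0918 0.0559]
top cup 297 med [ 0.555  -0.0315  0.0794] min [ 0.5062 -0.1255  0.0627] max [0.5961 0.0144 0.1375]
 red top [ 0.5187 -0.1146  0.1398] 53
 yel top [ 0.4544 -0.1292  0.0567] 108
 circ (0.5479097366333008, -0.03856424242258072) 0.147408127784729
 cup circ (0.544255793094635, -0.0579250194132328) 0.0767553374171257
scene red 213 med [ 0.5244 -0.1255  0.1287] min [ 0.5086 -0.1331  0.0715] max [ 0.5322 -0.1088  0.1426]
scene yel 246 med [ 0.4601 -0.1373  0.0549] min [ 0.4383 -0.1533  0.0095] max [ 0.4744 -0.1142  0.0609]
scene plat 6112 med [ 0.5713 -0.0358  0.0502] min [ 0.4423 -0.1474  0.046 ] max [0.6759 0.0874 0.0557]
scene cup 430 med [ 0.5385 -0.0206  0.0796] min [ 0.507  -0.1318  0.0632] max [0.5932 0.0128 0.1394]
 red top [ 0.5198 -0.1201  0.14  ] 90
 yel top [ 0.4544 -0.1343  0.0576] 138
 circ (0.5458556413650513, -0.04079997539520264) 0.14723889529705048
 cup circ (0.5384476184844971, -0.05938015133142471) 0.07756444811820984
```

View pics/crop.png

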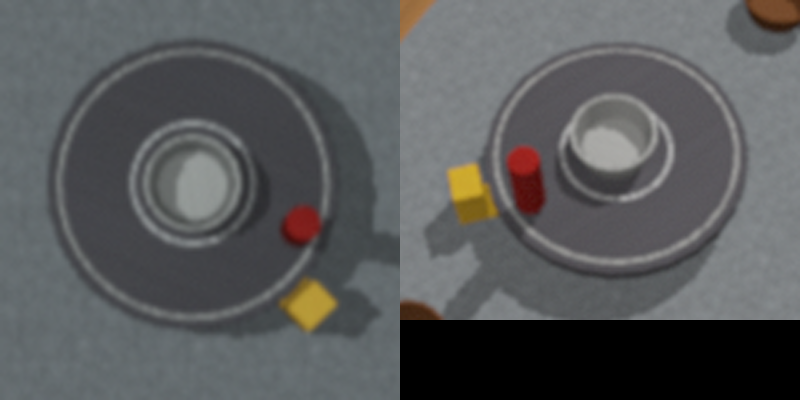

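```bash
python3 - <<'E'
from h import *
from scipy.optimize import least_squares
for n in("top","scene"):
    f=np.load(n+"0.npz");c={k:f[k] for k in("fx","fy","cx","cy","world_to_cam")};d=f["d"];p=f["p"]
    P=cloud(c,d).reshape(-1,3)
    q=P[(abs(P[:,2]-.05)<.009)];q=q[np.hypot(q[:,0]-.56,q[:,1]+.026)<.16]
    g=np.array([.56,-.026])
    for _ in range(4):
        a=np.arctan2(*(q[:,:2]-g).T[::-1]);r=np.hypot(*(q[:,:2]-g).T)
        R=[]
        for b in np.linspace(-np.pi,np.pi,73)[:-1]:
            k=(abs((a-b+np.pi)%(2*np.pi)-np.pi)<.05)&(r<.137)
            if k.any(): i=np.argmax(np.where(k,r,0));R.append(q[i,:2])
        R=np.array(R);s=least_squares(lambda x:np.hypot(*(R-x[:2]).T)-x[2],[*g,.13],loss="soft_l1",f_scale=.002).x;g=s[:2]
    print(n,"pivot",s.round(4))
    k=(P[:,2]>.075)&(P[:,2]<.09)&(np.hypot(*(P[:,:2]-g).T)<.055);q=P[k][:,:2].astype(np.float32)
    print(" cup",cv2.minEnclosingCircle(q))
f=np.load("top0.npz");c={k:f[k] for k in("fx","fy","cx","cy","world_to_cam")}
f=np.load("scene0.npz");e={k:f[k] for k in("fx","fy","cx","cy","world_to_cam")}
print("top: pivot",at_z(c,292.6,220,.05),"handle",at_z(c,325.6,232.2,.14),"pointer",at_z(c,327.7,256.0,.058))
# scene crop scale 2.667 : handle top (524-400,160), pointer top (466-400,180)
print("scene: handle",at_z(e,190+124/2.667,160+161/2.667,.14),"pointer",at_z(e,190+66/2.667,160+181/2.667,.058))
# two-view triangulation of handle top, pointer top
for A,B in(((325.6,232.2),(190+124/2.667,160+161/2.667)),((327.7,256),(190+66/2.667,160+181/2.667))):
    o1,d1=ray(c,*A);o2,d2=ray(e,*B)
    t=np.linalg.lstsq(np.c_[d1,-d2],o2-o1,rcond=None)[0];print("tri",(o1+d1*t[0]+o2+d2*t[1])/2,np.linalg.norm(o1+d1*t[0]-o2-d2*t[1]))
E
```

```text
top pivot [ 0.5593 -0.0246  0.1288]
 cup ((0.5564967393875122, -0.02388254925608635), 0.04151301085948944)
scene pivot [ 0.5577 -0.0275  0.1293]
 cup ((0.5542586445808411, -0.026231812313199043), 0.04248039424419403)
top: pivot [ 0.5593569  -0.02522419  0.05      ] handle [ 0.51852647 -0.1159629   0.14      ] pointer [ 0.45568629 -0.12904916  0.058     ]
scene: handle [ 0.52045195 -0.11879158  0.14      ] pointer [ 0.45413072 -0.13198706  0.058     ]
tri [ 0.51873056 -0.11653036  0.13481885] 0.0005151998343749068
tri [ 0.45460655 -0.13030693  0.05634939] 0.003173473790682508
```

```bash
python3 -m handwheel '[40,-25,0,-0.14,1,40,-25,0,-0.14,1,40,-25,0,-0.14,1,40,-25,0,-0.14,1,40,-25,0,-0.14,1,40,-25,0,-0.14,1,10,-40,0,-0.14,1,10,-40,0,-0.14,1]' 6
python3 -m handwheel '[12,-44,0,-0.13,1,12,-44,0,-0.13,1,12,-44,0,-0.13,1,12,-44,0,-0.13,1,12,-44,0,-0.13,1,12,-44,0,-0.13,1,12,-44,0,-0.13,1,10,-40,0,0,1]'
python3 -m handwheel '[0,-38,0,0,1,0,0,0,0,1]'
python3 - <<'E'
from h import *
s=robot.observe();print(s["tool_pos"],s["tool_rot"],s["qpos"])
c=eyes.calibration("wrist");p,d=eyes.read_camera("wrist");cv2.imwrite("pics/w1.png",p)
print(c);P=cloud(c,d);hsv=cv2.cvtColor(p,cv2.COLOR_BGR2HSV);H,S,V=cv2.split(hsv)
red=((H<5)|(H>175))&(S>180)&(V>60)&(d>0);q=P[red];print(red.sum(),np.percentile(q,[2,50,98],axis=0))
t=q[q[:,2]>.133];print(len(t),t.mean(0),(t.max(0)+t.min(0))/2)
E
```

```text
time: 0.9
tool_pos: [0.4253, 0.2669, 0.2447]
tool_rot: [-3.14, 0.0, 1.697]
contact_force: [0.1, 0.0, 0.4]
opening: 0.0918
grip_force: 0.0
time: 1.7
tool_pos: [0.5186, -0.0816, 0.2452]
tool_rot: [-3.141, 0.0, 0.789]
contact_force: [0.4, -0.7, 0.4]
opening: 0.0917
grip_force: 0.0
time: 1.9
tool_pos: [0.5184, -0.1216, 0.2448]
tool_rot: [3.142, 0.001, 0.788]
contact_force: [-1.1, -0.0, 0.1]
opening: 0.0919
grip_force: 0.0
[ 0.51838333 -0.12159198  0.24475548] [3.14151885e+00 1.49052074e-03 7.88022139e-01] [-3.73585536e-01  3.56686704e-01  1.50438715e+00 -1.45759211e-03
  1.28104441e+00  4.09605419e-01]
{'fx': 347.00161017529643, 'fy': 347.00161017529643, 'cx': 269.6933608516909, 'cy': 210.58992012851422, 'world_to_cam': array([[ 7.09046032e-01, -7.05162104e-01, -3.63168122e-04,
        -4.52284868e-01],
       [-6.80386620e-01, -6.84269223e-01,  2.62392221e-01,
         2.36001212e-01],
       [-1.85277556e-01, -1.85801069e-01, -9.64961238e-01,
         4.62796021e-01],
       [ 0.00000000e+00,  0.00000000e+00,  0.00000000e+00,
         1.00000000e+00]])}
1599 [[ 0.50537355 -0.12789028  0.07515396]
 [ 0.52068347 -0.1126028   0.14015317]
 [ 0.53161173 -0.10161496  0.14181304]]
1216 [ 0.51832919 -0.11524796  0.14023954] [ 0.5176106  -0.1156572   0.13784929]
```

View pics/w1.png

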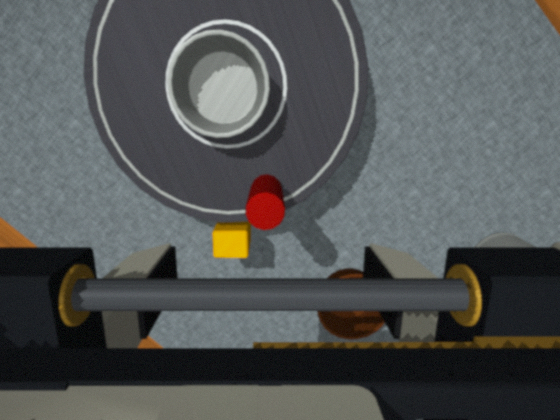

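The wrist view shows the handle top at (266,212), the pointer at (231,240) and the cup at (218,85). The fingers are clear on either side.

```bash
python3 - <<'E'
from h import *
s=robot.observe();print(s["time"],s["tool_pos"],s["qvel"].round(3))
c=eyes.calibration("wrist");p,d=eyes.read_camera("wrist")
P=cloud(c,d);H,S,V=cv2.split(cv2.cvtColor(p,cv2.COLOR_BGR2HSV))
y=(H>20)&(H<32)&(S>150)&(V>80)&(d>0);q=P[y];t=q[(q[:,2]>.053)&(q[:,2]<.063)&(np.hypot(q[:,0]-.455,q[:,1]+.13)<.04)];print("yel",len(t),t.mean(0),cv2.minAreaRect(t[:,:2].astype(np.float32)))
r=((H<5)|(H>175))&(S>180)&(V>60)&(d>0);q=P[r];t=q[q[:,2]>.137];print("red",cv2.minEnclosingCircle(t[:,:2].astype(np.float32)),t[:,2].mean())
# cup rim
q=P.reshape(-1,3);k=(abs(q[:,2]-.083)<.004)&(np.hypot(q[:,0]-.559,q[:,1]+.0255)<.06);print("cup",cv2.minEnclosingCircle(q[k][:,:2].astype(np.float32)))
s=robot.observe();print(s["time"],s["tool_pos"])
E
```

```text
1.95 [ 0.51820812 -0.11932382  0.24480107] [ 0.055 -0.019  0.02   0.016  0.003  0.018]
yel 983 [ 0.45276244 -0.1299445   0.05844064] ((0.45194217562675476, -0.13042236864566803), (0.029336899518966675, 0.034529395401477814), 44.384300231933594)
red ((0.5176185369491577, -0.11581645905971527), 0.014668093994259834) 0.14049185269587333
cup ((0.5539535284042358, -0.024051787331700325), 0.04183834418654442)
2.0 [ 0.51815627 -0.11783483  0.24496834]
```

```bash
python3 -m handwheel '[-1,1,-40,0,1,0,0,-40,0,1,0,0,-30,0,1,0,0,-13,0,1,0,0,0,0,1,0,0,0,0,1]' 6
python3 - <<'E'
from h import *
c=eyes.calibration("wrist");p,d=eyes.read_camera("wrist");cv2.imwrite("pics/w2.png",p)
P=cloud(c,d);H,S,V=cv2.split(cv2.cvtColor(p,cv2.COLOR_BGR2HSV))
r=((H<5)|(H>175))&(S>180)&(V>60)&(d>0);q=P[r];print(r.sum(),np.percentile(q,[2,50,98],axis=0))
s=robot.observe();print(s["time"],s["tool_pos"])
E
```

```text
time: 2.6
tool_pos: [0.5178, -0.1154, 0.1231]
tool_rot: [3.141, -0.0, 0.794]
contact_force: [1.2, 0.8, -0.0]
opening: 0.0922
grip_force: 0.0
4153 [[ 0.50562574 -0.1279646   0.06748466]
 [ 0.5243554  -0.10858709  0.12819761]
 [ 0.53199012 -0.10132968  0.14156694]]
2.65 [ 0.51818627 -0.11574725  0.1235903 ]
```

View pics/w2.png

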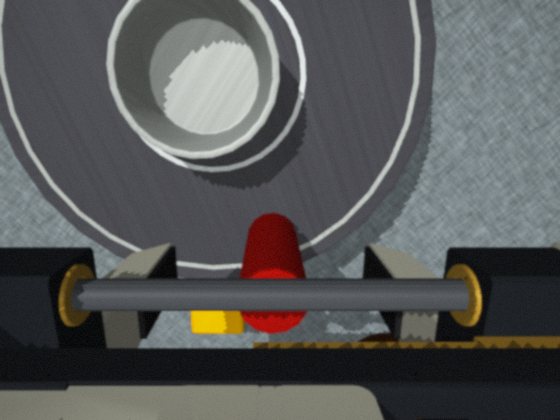

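The handle at (272,270) sits centred between the open fingers, with its top partly behind the crossbar. Now I close the fingers gently.

```bash
cat > m.py <<'E'
from h import *
import sys
from scipy.optimize import least_squares
PV=np.array([.559,-.0255]);A0=np.deg2rad(-135.3)
s=robot.observe();c=eyes.calibration("wrist");p,d=eyes.read_camera("wrist")
P=cloud(c,d);H,S,V=cv2.split(cv2.cvtColor(p,cv2.COLOR_BGR2HSV))
r=((H<5)|(H>175))&(S>170)&(V>50)&(d>0);q=P[r];t=q[(q[:,2]>.137)&(q[:,2]<.146)][:,:2].astype(np.float32)
hp=np.array(cv2.minEnclosingCircle(t)[0]);rad=cv2.minEnclosingCircle(t)[1]
a=(np.arctan2(*(hp-PV)[::-1])-A0)%(2*np.pi)
print("t %.3f n %d r %.4f handle %s R %.4f ang %.4f  tcp %s  tcp-h mm %s"%(s["time"],len(t),rad,hp.round(4),np.hypot(*(hp-PV)),a,s["tool_pos"].round(4),((s["tool_pos"][:2]-hp)*1e3).round(1)))
if len(sys.argv)>1: cv2.imwrite("pics/"+sys.argv[1],p)
E
python3 -m handwheel '[0,0,0,0,0.5,0,0,0,0,0.5]' 6
python3 m.py
python3 -m handwheel '[0,0,0,0,0,0,0,0,0,0,0,0,0,0,0]' 6
python3 m.py
```

```text
time: 2.85
tool_pos: [0.518, -0.1164, 0.1236]
tool_rot: [3.14, -0.001, 0.793]
contact_force: [-0.2, 0.4, 0.2]
opening: 0.0801
grip_force: 0.0
t 2.850 n 1575 r 0.0149 handle [ 0.5175 -0.1157] R 0.0993 ang 0.3597  tcp [ 0.518  -0.1164  0.1236]  tcp-h mm [ 0.5 -0.7]
time: 3.2
tool_pos: [0.5175, -0.1165, 0.1226]
tool_rot: [3.141, -0.0, 0.793]
contact_force: [-0.2, -0.5, -0.4]
opening: 0.0524
grip_force: 0.0
t 3.200 n 1593 r 0.0150 handle [ 0.5177 -0.1157] R 0.0992 ang 0.3611  tcp [ 0.5175 -0.1165  0.1226]  tcp-h mm [-0.2 -0.8]
```

```bash
cat > plan.py <<'E'
import sys,json,numpy as np
# usage: plan.py cmdx cmdy(mm) startang dth... : rows of dx,dy following the handle circle
PV=np.array([559,-25.5]);A0=np.deg2rad(-135.3);R=99.3
c=np.array([float(sys.argv[1]),float(sys.argv[2])]);a=float(sys.argv[3])
for s in sys.argv[4:]:
    a+=float(s);t=PV+R*np.array([np.cos(A0+a),np.sin(A0+a)]);dd=np.round((t-c)*2)/2;c=c+dd
    print("%.1f,%.1f"%tuple(dd),end="  ")
print("\nend cmd",c,"ang %.3f"%a)
E
python3 -m handwheel '[0,0,0,0,0,0,0,0,0,0,0,0,0,0,0,0,0,0,0,0]' 6
python3 m.py
python3 plan.py 518 -116 .36 .01 .025 .04 .055 .07 .085 .1 .105 .105 .105 .105 .105 .105 .105 .105 .105
```

```text
time: 3.65
tool_pos: [0.5175, -0.1165, 0.1226]
tool_rot: [3.141, 0.0, 0.793]
contact_force: [0.8, -0.9, 0.4]
opening: 0.0301
grip_force: 6.0
t 3.650 n 1579 r 0.0147 handle [ 0.5173 -0.1154] R 0.0991 ang 0.3563  tcp [ 0.5175 -0.1165  0.1226]  tcp-h mm [ 0.2 -1.1]
0.5,-0.0  2.0,-1.0  4.0,-1.5  5.0,-2.0  7.0,-1.5  8.0,-1.5  10.0,-1.0  10.5,-0.0  10.0,1.0  10.5,2.5  10.0,3.0  9.5,4.5  9.0,5.0  8.0,6.5  8.0,7.0  6.5,7.5  
end cmd [636.5 -87.5] ang 1.690
```

```bash
python3 -m handwheel '[0.5,0,0,0,0,2,-1,0,0,0,4,-1.5,0,0,0,5,-2,0,0,0,7,-1.5,0,0,0,8,-1.5,0,0,0,10,-1,0,0,0,10.5,0,0,0,0]' 6
python3 -c "
from h import *
s=robot.observe();print(s['tool_pos'],s['contact_force'],s['opening'],s['grip_force'])"
```

```text
time: 4.5
tool_pos: [0.5657, -0.125, 0.1225]
tool_rot: [3.141, -0.001, 0.793]
contact_force: [-0.4, 0.0, 0.6]
opening: 0.0302
grip_force: 6.0
[ 0.56568915 -0.1249785   0.12254919] [-0.38174941  0.04697264  0.59297537] 0.030210343583259348 6.000034007956856
```

```bash
python3 -m handwheel '[10,1,0,0,0,10.5,2.5,0,0,0,10,3,0,0,0,9.5,4.5,0,0,0,9,5,0,0,0,8,6.5,0,0,0.9,8,7,0,0,0.9,6.5,7.5,0,0,0.9]' 6
python3 m.py
python3 plan.py 636.5 -87.5 1.69 .15 .1 .1 .1 .098 .097 .096 .095
```

```text
time: 5.3
tool_pos: [0.6367, -0.0873, 0.1223]
tool_rot: [3.142, 0.0, 0.793]
contact_force: [-0.7, 0.1, 0.6]
opening: 0.0493
grip_force: 0.0
t 5.300 n 1639 r 0.0150 handle [ 0.6357 -0.0867] R 0.0981 ang 1.6879  tcp [ 0.6367 -0.0873  0.1223]  tcp-h mm [ 1.  -0.6]
8.5,12.5  4.5,9.0  3.5,9.0  3.0,9.5  1.5,10.0  1.0,9.5  -0.5,9.5  -1.0,9.5  
end cmd [657.  -9.] ang 2.526
```

```bash
python3 -m handwheel '[8.5,12.5,0,0,0.9,4.5,9,0,0,0.9,3.5,9,0,0,0.9,3,9.5,0,0,0.9,1.5,10,0,0,0.9,1,9.5,0,0,0.9,-0.5,9.5,0,0,0.9,-1,9.5,0,0,0.9]'
python3 m.py
```

```text
time: 6.15
tool_pos: [0.6564, -0.0086, 0.1225]
tool_rot: [3.142, 0.0, 0.793]
contact_force: [1.1, -0.1, 0.2]
opening: 0.0826
grip_force: 0.0
t 6.150 n 1651 r 0.0150 handle [ 0.6566 -0.0102] R 0.0988 ang 2.5169  tcp [ 0.6564 -0.0086  0.1225]  tcp-h mm [-0.2  1.6]
```

```bash
python3 plan.py 657 -9 2.517 .137 .09 .089 .088 .087 .086 .085 .084
```

```text
-3.0,12.0  -3.0,8.5  -3.5,8.0  -4.5,7.5  -4.5,7.5  -5.5,6.5  -6.0,6.0  -6.5,5.5  
end cmd [620.5  52.5] ang 3.263
```

```bash
python3 -m handwheel '[-3,12,0,0,0.9,-3,8.5,0,0,0.9,-3.5,8,0,0,0.9,-4.5,7.5,0,0,0.9,-4.5,7.5,0,0,0.9,-5.5,6.5,0,0,0.9,-6,6,0,0,0.9,-6.5,5.5,0,0,0.9]'
python3 m.py; python3 plan.py 620.5 52.5 3.263 .13 .084 .083 .082 .081 .08 .079 .078
```

```text
time: 7.0
tool_pos: [0.6195, 0.0525, 0.1225]
tool_rot: [3.141, 0.0, 0.793]
contact_force: [1.3, -0.7, 0.0]
opening: 0.0829
grip_force: 0.0
t 7.000 n 1650 r 0.0150 handle [0.62   0.0538] R 0.1001 ang 3.2770  tcp [0.6195 0.0525 0.1225]  tcp-h mm [-0.5 -1.3]
-10.5,7.0  -7.5,4.0  -7.5,3.5  -7.5,2.5  -8.0,2.0  -7.5,1.5  -8.0,0.5  -8.0,0.5  
end cmd [556.  74.] ang 3.960
```

```bash
python3 -m handwheel '[-11,7.5,0,0,0.9,-7.5,4,0,0,0.9,-7.5,3.5,0,0,0.9,-7.5,2.5,0,0,0.9,-8,2,0,0,0.9,-7.5,1.5,0,0,0.9,-8,0.5,0,0,0.9,-8,0,0,0,0.9]'
python3 m.py; python3 plan.py 555.5 74 3.97 .12 .077 .077 .076 .075 .075 .074 .074
```

```text
time: 7.85
tool_pos: [0.5544, 0.0736, 0.1226]
tool_rot: [3.141, -0.0, 0.793]
contact_force: [-0.2, 0.1, 0.4]
opening: 0.0826
grip_force: 0.0
t 7.850 n 1647 r 0.0150 handle [0.5551 0.0759] R 0.1015 ang 3.9711  tcp [0.5544 0.0736 0.1226]  tcp-h mm [-0.7 -2.3]
-12.0,-1.5  -7.5,-1.5  -7.5,-2.0  -7.0,-2.5  -7.0,-3.0  -6.5,-3.5  -6.0,-4.0  -6.0,-4.5  
end cmd [496.   51.5] ang 4.618
```

```bash
python3 -m handwheel '[-11,0,0,0,0.9,-7.5,-1.5,0,0,0.9,-7.5,-2,0,0,0.9,-7,-2.5,0,0,0.9,-7,-3,0,0,0.9,-6.5,-3.5,0,0,0.9,-6,-4,0,0,0.9,-6,-4.5,0,0,0.9]'
sed -i 's/-.0255/-.0245/' m.py; sed -i 's/-25.5/-24.5/' plan.py
python3 m.py; python3 plan.py 497 53 4.61 .105 .069 .068 .067 .066 .065 .065 .064
```

```text
time: 8.7
tool_pos: [0.4961, 0.0522, 0.1226]
tool_rot: [3.141, -0.0, 0.793]
contact_force: [0.1, -0.4, -0.3]
opening: 0.0827
grip_force: 0.0
t 8.700 n 1624 r 0.0150 handle [0.4957 0.0539] R 0.1008 ang 4.6112  tcp [0.4961 0.0522 0.1226]  tcp-h mm [ 0.4 -1.7]
-8.0,-7.0  -4.5,-5.0  -4.5,-5.5  -4.0,-5.0  -3.5,-6.0  -3.0,-5.5  -2.5,-6.0  -2.0,-6.0  
end cmd [465.   7.] ang 5.179
```

```bash
python3 -m handwheel '[-8,-6.5,0,0,0.9,-4.5,-5,0,0,0.9,-4.5,-5.5,0,0,0.9,-4,-5,0,0,0.9,-3.5,-6,0,0,0.9,-3,-5.5,0,0,0.9,-2.5,-6,0,0,0.9,-2,-6,0,0,0.9]'
python3 m.py; python3 plan.py 465 7.5 5.186 .095 .062 .061 .06 .059 .058 .057 .056
```

```text
time: 9.55
tool_pos: [0.4644, 0.0065, 0.1226]
tool_rot: [3.141, 0.0, 0.793]
contact_force: [-0.6, -0.3, -0.4]
opening: 0.0828
grip_force: 0.0
t 9.550 n 1632 r 0.0150 handle [0.4626 0.0057] R 0.1010 ang 5.1994  tcp [0.4644 0.0065 0.1226]  tcp-h mm [1.8 0.8]
-3.0,-10.0  -1.0,-6.0  -1.0,-6.0  -0.0,-6.0  -0.5,-6.0  0.5,-5.5  0.5,-6.0  1.0,-5.5  
end cmd [461.5 -43.5] ang 5.694
```

```bash
python3 -m handwheel '[-4,-11.5,0,0,0,-1,-6,0,0,0,-1,-6,0,0,0,0,-6,0,0,0,-0.5,-6,0,0,0,0.5,-6,0,0,0,0.5,-6,0,0,0,1,-5.5,0,0,0]' 6
python3 m.py; python3 plan.py 460.5 -45.5 5.72 .055 .055 .055 .055 .05 .05 .045 .045
```

```text
time: 10.4
tool_pos: [0.4603, -0.0464, 0.1227]
tool_rot: [3.141, -0.0, 0.793]
contact_force: [0.3, 0.1, 0.5]
opening: 0.0295
grip_force: 6.0
t 10.400 n 1579 r 0.0148 handle [ 0.4599 -0.0452] R 0.1012 ang 5.7090  tcp [ 0.4603 -0.0464  0.1227]  tcp-h mm [ 0.4 -1.2]
3.0,-5.5  1.5,-5.5  2.0,-5.0  2.0,-5.0  2.0,-4.5  2.5,-4.5  2.5,-3.5  2.5,-4.0  
end cmd [478.5 -83. ] ang 6.130
```

```bash
python3 -m handwheel '[2,-5.5,0,0,0,1.5,-5.5,0,0,0,2,-5,0,0,0,2,-5,0,0,0,2,-4.5,0,0,0,2.5,-4.5,0,0,0,2.5,-3.5,0,0,0,2.5,-4,0,0,0]' 6
python3 m.py p1.png; python3 plan.py 477.5 -83 6.13 .035 .03 .025 .025 .02 .01 .01 0
```

```text
time: 11.25
tool_pos: [0.4772, -0.0839, 0.1226]
tool_rot: [3.141, 0.0, 0.793]
contact_force: [-1.5, -1.9, 4.7]
opening: 0.0294
grip_force: 6.0
t 11.250 n 1557 r 0.0147 handle [ 0.4769 -0.0827] R 0.1007 ang 6.1197  tcp [ 0.4772 -0.0839  0.1226]  tcp-h mm [ 0.4 -1.1]
3.0,-2.5  2.0,-2.5  1.5,-2.0  2.0,-1.5  1.0,-1.5  1.0,-1.0  0.5,-0.5  0.0,0.0  
end cmd [488.5 -94.5] ang 6.285
```

View pics/p1.png

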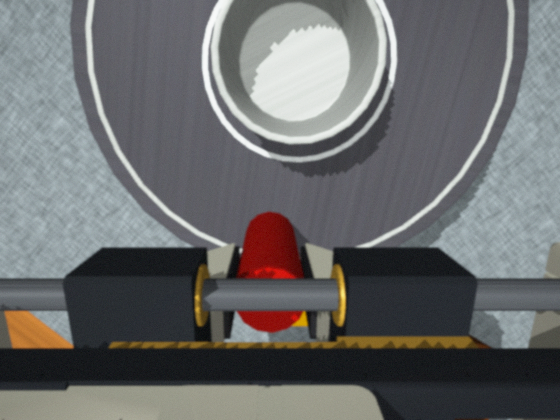

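The handle is gripped at (270,270), the cup still sits inside its ring at (300,60), and the pointer shows just right of the handle. Next is the last stretch, a pause, and the release.

```bash
python3 -m handwheel '[3,-2.5,0,0,0,2,-2.5,0,0,0,1.5,-2,0,0,0,2,-1.5,0,0,0,1,-1.5,0,0,0,1,-1,0,0,0,0.5,-0.5,0,0,0,0,0,0,0,0]' 6
python3 -m handwheel '[0,0,0,0,0,0,0,0,0,0,0,0,0,0,0,0,0,0,0,0,0,0,0,0,0.9,0,0,0,0,0.9,0,0,0,0,0.9,0,0,0,0,0.9]'
python3 -m handwheel '[0,0,0,0,1,0,0,0,0,1,0,0,0,0,1,0,0,0,0,1,0,0,0,0,1,0,0,0,0,1]'
python3 m.py
```

```text
time: 12.1
tool_pos: [0.4878, -0.0952, 0.1224]
tool_rot: [-3.141, 0.001, 0.793]
contact_force: [-4.7, -4.1, 3.4]
opening: 0.0296
grip_force: 6.0
time: 12.9
tool_pos: [0.4881, -0.0947, 0.1224]
tool_rot: [-3.141, -0.0, 0.793]
contact_force: [-0.1, 0.1, 0.8]
opening: 0.0568
grip_force: 0.0
time: 13.5
tool_pos: [0.488, -0.0949, 0.1226]
tool_rot: [3.141, -0.0, 0.793]
contact_force: [0.4, -0.6, 0.0]
opening: 0.0915
grip_force: 0.0
t 13.500 n 1597 r 0.0151 handle [ 0.4866 -0.0947] R 0.1008 ang 6.2730  tcp [ 0.488  -0.0949  0.1226]  tcp-h mm [ 1.4 -0.3]
```

Released and at rest. I raise the hand and verify.

```bash
python3 -m handwheel '[0,0,25,0,1,0,0,40,0,1,0,0,40,0,1,0,0,20,0,1,0,0,0,0,1,0,0,0,0,1,0,0,0,0,1]'
python3 m.py w9.png; python3 -m handwheel '[0,0,0,0,1,0,0,0,0,1,0,0,0,0,1,0,0,0,0,1,0,0,0,0,1]'; python3 m.py
```

```text
time: 14.25
tool_pos: [0.4873, -0.0947, 0.2461]
tool_rot: [-3.139, 0.001, 0.793]
contact_force: [0.4, 0.2, 0.0]
opening: 0.0917
grip_force: 0.0
t 14.250 n 1119 r 0.0145 handle [ 0.4867 -0.0946] R 0.1007 ang 6.2730  tcp [ 0.4873 -0.0947  0.2461]  tcp-h mm [ 0.6 -0.1]
time: 14.8
tool_pos: [0.488, -0.0949, 0.2475]
tool_rot: [-3.142, 0.0, 0.793]
contact_force: [-0.4, 0.0, 0.1]
opening: 0.0918
grip_force: 0.0
t 14.800 n 1104 r 0.0144 handle [ 0.487  -0.0943] R 0.1002 ang 6.2732  tcp [ 0.488  -0.0949  0.2475]  tcp-h mm [ 1.  -0.6]
```

View pics/w9.png

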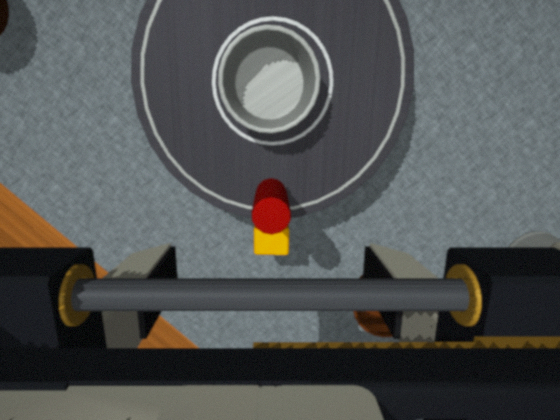

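The handle at (271,212) lines up with the pointer at (272,242). The cup is central in its ring at (270,80), and nothing moves.

```bash
python3 -c "
from cell import robot
print(robot.hand_in())"
```

```text
the job is handed in; nothing more can be done
None
```

The turntable was spun counter-clockwise at about 1 rad/s, followed untouched for about 4.9 s, caught while turning and parked within a few millimetres of the pointer line, with the cup still centred; the job is handed in at about 15 s, and no verdict was returned.

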